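# Lock the wood slice in the bench's cam clamp

### The job

One of the two cam clamps on the bench has a round wood slice lying in it: turn the crank of that clamp by its red handle until the follower rests on the flat dwell of the cam, the yellow-marked nose facing the follower squarely and the slice held snug against the two dowels, then let go. Leave the empty clamp with the blue handle as it is.

Things in the scene. Friction and masses are not known exactly. Their poses are not given: they have to be found in the camera images.
- clamp_handle (a point): Centre of the red upright handle of the clamp with the slice: cylinder, 26 mm diameter, 55 mm tall, free to spin on its pin at the crank's end, so the gripper need not turn with it. Point 27 mm below its top, about 95 mm above the table; circles the crank axis at 75 mm radius. The 18 mm wide crank arm under it tops out at 66 mm above the table, the hub at 71 mm. Turning takes 2 to 6 N here.
- clamp_axis (a point): Fixed point on the crank's vertical axis, at the handle centre's height. z up; x runs along the clamp (dark wooden base 280x120x15 mm, fixed) from cam to follower, jaw, slice, dowels. The steel cam turns with the crank; its flat dwell is the 50 degree nose arc (48 mm radius, yellow stripe) opposite the handle: in the dwell the handle points away from the follower, x = -75 mm, y = 0 here.
- clamp_crank (a joint): Angle of that crank, rad, positive counter-clockwise from above. 0: handle straight away from the follower, mid-dwell on the follower. Dwell from -0.43 to +0.43; outside it the return spring can push cam and crank back. Starts between -2.4 and -1.6 (follower drawn back), so turn counter-clockwise; lift begins at about -1.3. No stop at the dwell: stops are at -2.6 and +1.3.
- clamp_follower (a joint): Travel in m of that clamp's flat-faced, spring-returned aluminium follower (84 mm wide, yellow index mark in the middle): 0 drawn back, 0.018 resting on the dwell. It carries a wooden jaw on a stiff spring that presses the slice with about 5 N in the dwell.
- slice_center (a point): Centre of the loose round wood slice (84 mm diameter, 25 mm thick, pale with dark bark) lying on the clamp's base between the jaw and two upright dowels. It starts 5 to 12 mm short of the dowels; the jaw pushes it home. Against both dowels it is at x = 164 mm, y = 0 in the frame of clamp_axis.
- spare_handle (a point): Centre of the blue handle of the other, empty clamp, which is of the same make and must be left as it is.

How it is judged:
By the outcome, as a careful person would: the job done as asked, in the order asked, and still so for the second after the job is handed in, with the robot touching nothing.
It also fails if it takes over 38 s, if anything falls off the work surface, if the arm or the gripper's body presses on something with over 40 N, if the wrist force passes 120 N, or if a joint passes its speed limit or range.

### The arm

A 6-joint arm with a two-finger parallel gripper is mounted at the origin on the work surface. World frame = base frame: x ahead of the robot, y to its left, z up, the work surface at z = 0. Lengths are in m, angles in rad, forces in N, time in s.
With the tool pointing down it reaches from about 0.375 to 0.925 m from the base axis. Payload 5.7 kg.
Tool frame: the origin (TCP) lies midway between the tips of the shut fingers; the grasp point (between the pads) lies 19 mm behind it; z points along the fingers, y is the direction in which the jaws open and shut (so a half turn about z gives the same grasp; the last joint's range is limited). The gripper opens to 85 mm and grips with 20 to 120 N. Pads are 22 mm wide; open, the fingers measure 114 mm over their backs; the gripper's body (76 mm by 85 mm) begins 54 mm behind the grasp point. The pads swing forward as they close: fully open they stand 13 mm farther back than shut.
Start: joints at [-1.459, 0.359, 1.51, -0, 1.272, -0.115], TCP at [0.135, -0.585, 0.231] pointing down, gripper open.
Joint ranges: [-2.97, 2.97], [-1.01, 2.36], [0.21, 2.38], [-0.96, 4.11], [0.2, 2.71], [-2.98, 2.98]. Speed limits (rad/s): [2.39, 2.39, 3.14, 3.14, 3.14, 3.14].

### API

Orientations are given as [roll, pitch, yaw] about the fixed x, y, z axes, in that order (R = Rz(yaw) Ry(pitch) Rx(roll)).
In Python, from station import manip, capture, job gives the robot as it stands. Calls block until the motion is done:
- manip.move_to(position, orientation): joint-space move of the TCP to a pose.
- manip.line_to(position, rotation=None, max_speed=0.15): straight line of the TCP; rotation=None keeps the orientation; max_speed is the mean speed in m/s.
- manip.movej(angles): joint-space move.
- manip.gripper_open() and manip.gripper_close(grip_force=None): open the fingers fully, or close them until they stop; grip_force is the grip in N (None keeps the last).
- manip.hold(seconds).
- manip.ik(position, orientation): joint angles nearest the present ones, or None.
- manip.read_state(): the state.
- capture(name): name is "side" or "top" or "wrist"; returns a dict with "pixels" (420x560x3 uint8, red, green, blue), "fx", "fy", "cx", "cy" (pixels), "extrinsics" (4x4, takes a point from world to camera coordinates); the wrist camera has in their place "tool_from_camera" (4x4, takes a point from camera to tool coordinates, whose origin is the TCP and whose axes are the flange's). Camera axes: x right, y up, looking along -z (the intrinsics and any distortion apply to the point x, -y, -z); pixel columns grow to the right and rows downward; lengths in m; the calibration is good to about 2 mm. A picture is of the moment at which its call begins: read the wrist's pose just before it. There is no depth.
A pose or a line that the arm cannot do raises manip.IKError and nothing moves.
- job.finish_job(): hands the job in, once; it reports no verdict.
The state is a dict: "time": time; "qpos": joint angles; "dq": joint speeds; "tau": joint torques, N m; "tcp_pos": TCP position; "ee_rot": TCP orientation; "force": force on the tool from outside, world axes, zero at the start; "torque": the same for the moment, N m; "gripper_width": finger opening in m.
Only numpy, scipy, OpenCV 4.12 (cv2) and the standard library are available. Lean on these libraries where they do the work, as an engineer would, in place of code of your own. Each camera call takes 0.05 s, during which the arm holds its last target.

## Working session

There is one attempt and no reset: what is moved stays moved. The work goes in short steps, each a Python script; the robot and the scene stay as the last script left them, time stands still between calls to the robot, and variables do not carry over. Pictures are saved under pics/ and viewed, and the job is handed in when it is done.

```bash
ls; mkdir -p pics; cat > h.py <<'E'
from station import manip, capture, job
import numpy as np, cv2
def save(c,n): cv2.imwrite('pics/'+n, cv2.cvtColor(c['pixels'],cv2.COLOR_RGB2BGR))
def ray(c,u,v,E=None):
    E=c['extrinsics'] if E is None else E
    R,t=E[:3,:3],E[:3,3]
    d=np.array([(u-c['cx'])/c['fx'],-(v-c['cy'])/c['fy'],-1.])
    return -R.T@t, R.T@d
def onz(c,u,v,z):
    o,d=ray(c,u,v); return o+d*(z-o[2])/d[2]
def proj(c,p):
    q=c['extrinsics'][:3,:3]@np.array(p)+c['extrinsics'][:3,3]
    return c['cx']+c['fx']*q[0]/-q[2], c['cy']-c['fy']*q[1]/-q[2]
E
python3 - <<'E'
from h import *
for n in('top','side'):
    c=capture(n); save(c,n+'0.png'); print(n,{k:v for k,v in c.items() if k!='pixels'})
print(manip.read_state())
E
```

```text
pics
top {'fx': 439.5458431997098, 'fy': 439.5458431997098, 'cx': 275.42238473288785, 'cy': 205.78915244892582, 'extrinsics': array([[ 0.00874408, -0.99994745,  0.00535238, -0.00767105],
       [ 0.98018309,  0.00963032,  0.19785945, -0.59974642],
       [-0.19790059,  0.00351621,  0.98021579, -0.94218832],
       [ 0.        ,  0.        ,  0.        ,  1.        ]])}
side {'fx': 378.91917764669165, 'fy': 378.91917764669165, 'cx': 275.4862868531589, 'cy': 208.76798730161636, 'extrinsics': array([[ 0.91855746, -0.39522939, -0.00677734, -0.53414697],
       [ 0.27460255,  0.62568676,  0.73014349, -0.20963391],
       [-0.28433368, -0.67253982,  0.68326023, -0.65743905],
       [ 0.        ,  0.        ,  0.        ,  1.        ]])}
{'time': 0.1, 'qpos': array([-1.45911143e+00,  3.59444505e-01,  1.51133268e+00,  7.75614428e-06,
        1.27249621e+00, -1.15091459e-01]), 'dq': array([ 6.15502379e-05, -1.61496150e-03, -1.19448458e-03,  1.12989791e-03,
        2.23594374e-04,  4.36673389e-05]), 'tau': array([ 1.75003966e-03, -5.28651130e+01, -2.79351443e+01, -3.38018717e-04,
        5.10083904e-03,  1.44753704e-05]), 'tcp_pos': array([ 0.13483381, -0.58402269,  0.23052755]), 'ee_rot': array([-3.13992389e+00, -2.00372504e-04,  2.26773907e-01]), 'force': array([-0.02602139,  0.49346946, -0.26420825]), 'torque': array([0.01469047, 0.02904377, 0.01798415]), 'gripper_width': 0.08569000988104003}
```

View pics/top0.png

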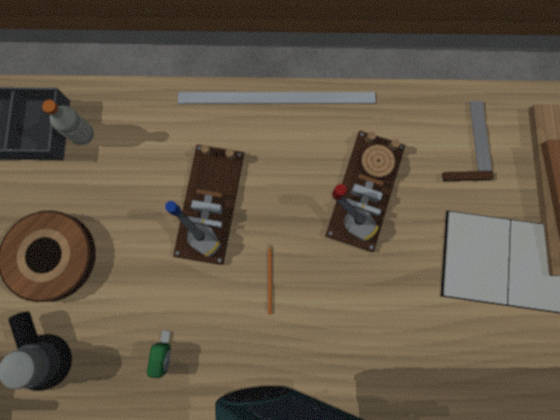

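View pics/side0.png

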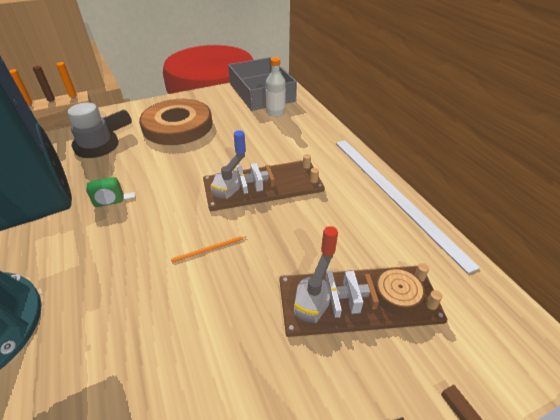

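```bash
python3 - <<'E'
import cv2
a=cv2.imread('pics/top0.png')[120:262,310:420]; a=cv2.resize(a,None,fx=4,fy=4,interpolation=2)
cv2.imwrite('pics/z1.png',cv2.convertScaleAbs(a,alpha=1.6))
a=cv2.imread('pics/side0.png')[215:340,270:455]; cv2.imwrite('pics/z2.png',cv2.resize(a,None,fx=4,fy=4,interpolation=2))
E
```

```text
(no output)
```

View pics/z1.png

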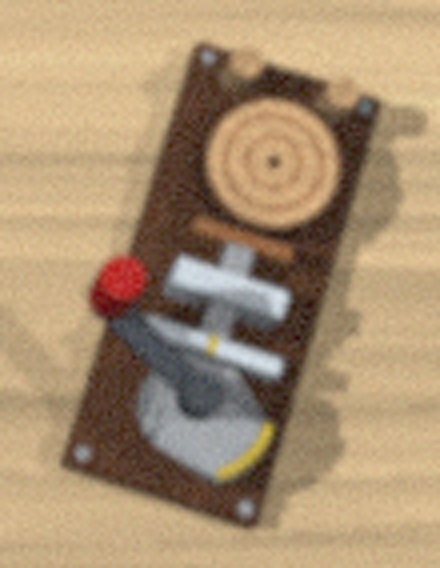

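View pics/z2.png

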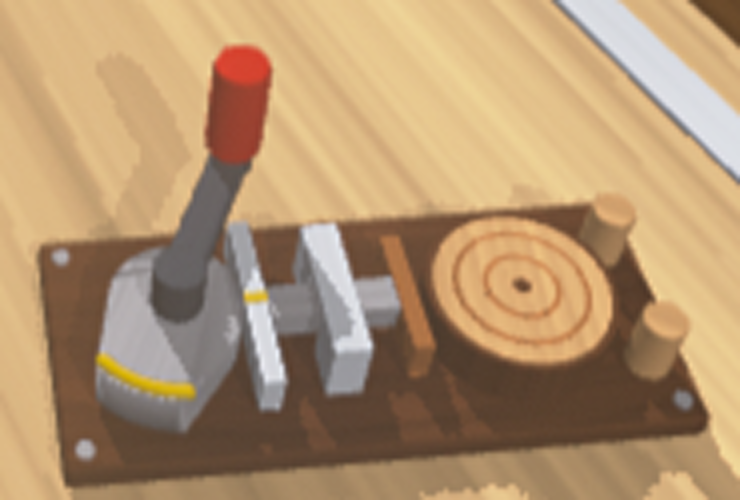

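```bash
python3 - <<'E'
from h import *
t=capture('top');s=capture('side')
Z=lambda x,y:(310+x/4-.375,120+y/4-.375)
S=lambda x,y:(270+x/4-.375,215+y/4-.375)
def show(n,a,b,z):
    pa=onz(t,*a,z) if a else None; pb=onz(s,*b,z) if b else None
    print(n,None if a is None else pa[:2].round(4),None if b is None else pb[:2].round(4)); return pa,pb
h=show('handle',Z(124,277),S(243,66),.1225)
show('hub',Z(200,398),S(178,292),.071)
c=show('slice',Z(274,161),S(522,285),.040)
m=[show('mark',Z(213,343),S(256,297),.05)]
sc=[show('screw',Z(*p),S(*q),.016) for p,q in [((83,454),(61,257)),((247,509),(85,450)),((366,105),(683,400))]]
show('screw4',Z(208,57),None,.016)
# red mask centroid tri
for c,n in((t,'top'),(s,'side')):
    p=c['pixels'].astype(int); r=(p[...,0]>70)&(p[...,1]<.35*p[...,0])&(p[...,2]<.4*p[...,0]);
    k,l,st,ce=cv2.connectedComponentsWithStats(r.astype('uint8'))
    print(n,[(st[i].tolist(),ce[i].round(1)) for i in range(1,k) if st[i,4]>30])
E
```

```text
handle [ 0.6257 -0.1419] [ 0.6239 -0.1435]
hub [ 0.5689 -0.1912] [ 0.5638 -0.2052]
slice [ 0.7177 -0.2456] [ 0.7167 -0.244 ]
mark [ 0.6048 -0.2038] [ 0.6015 -0.2083]
screw [ 0.5443 -0.1322] [ 0.5437 -0.1327]
screw [ 0.5128 -0.2277] [ 0.512  -0.2274]
screw [ 0.7616 -0.3093] [ 0.7588 -0.3089]
screw4 [ 0.7917 -0.2133] None
top [([333, 184, 14, 12, 97], array([340. , 189.7]))]
side [([164, 46, 88, 35, 2115], array([204.3,  62.3])), ([324, 227, 13, 9, 85], array([330.3, 231.1]))]
```

```bash
cat >> h.py <<'E'
AX=np.array([.5699,-.1935]); PHI=np.radians(-18.15); ZT=.080
def hp(th,r=.075,ax=AX):
    a=th+PHI; return ax-r*np.array([np.cos(a),np.sin(a)])
E
python3 - <<'E'
from h import *
print(hp(-2.08))
for yaw in np.radians([112,-68,90,60,-30,13]):
    q=[manip.ik([*hp(t),z],[np.pi,0,yaw]) for t in(-2.08,-1,0.) for z in(ZT,.2)]
    print(np.degrees(yaw).round(),[None if a is None else a.round(2).tolist() for a in q][::2], [a is None for a in q])
E
```

```text
[ 0.62504098 -0.14266229]
112.0 [[-0.33, 0.57, 1.56, 0.0, 1.01, -0.72], [-0.34, 0.49, 1.74, 0.0, 0.91, -0.72], [-0.46, 0.45, 1.83, 0.0, 0.87, -0.84]] [False, False, False, False, False, False]
-68.0 [[-0.33, 0.57, 1.56, -0.0, 1.01, 2.43], [-0.34, 0.49, 1.74, -0.0, 0.91, 2.42], [-0.46, 0.45, 1.83, -0.0, 0.87, 2.3]] [False, False, False, False, False, False]
90.0 [[-0.33, 0.57, 1.56, 0.0, 1.01, -0.33], [-0.34, 0.49, 1.74, -0.0, 0.91, -0.34], [-0.46, 0.45, 1.83, 0.0, 0.87, -0.46]] [False, False, False, False, False, False]
60.0 [[-0.33, 0.57, 1.56, -0.0, 1.01, 0.19], [-0.34, 0.49, 1.74, -0.0, 0.91, 0.19], [-0.46, 0.45, 1.83, -0.0, 0.87, 0.06]] [False, False, False, False, False, False]
-30.0 [[-0.33, 0.57, 1.56, -0.0, 1.01, 1.76], [-0.34, 0.49, 1.74, -0.0, 0.91, 1.76], [-0.46, 0.45, 1.83, -0.0, 0.87, 1.63]] [False, False, False, False, False, False]
13.0 [[-0.33, 0.57, 1.56, -0.0, 1.01, 1.01], [-0.34, 0.49, 1.74, -0.0, 0.91, 1.01], [-0.46, 0.45, 1.83, -0.0, 0.87, 0.88]] [False, False, False, False, False, False]
```

```bash
python3 - <<'E'
from h import *
O=[np.pi,0,np.radians(112)]
manip.move_to([*hp(-2.08),.2],O)
s=manip.read_state();print(s['time'],s['tcp_pos'],s['ee_rot'])
c=capture('wrist');save(c,'w1.png');print(c['tool_from_camera'],c['fx'],c['cx'],c['cy'])
from scipy.spatial.transform import Rotation as Ro
T=np.eye(4);T[:3,:3]=Ro.from_euler('xyz',s['ee_rot']).as_matrix();T[:3,3]=s['tcp_pos']
c['extrinsics']=np.linalg.inv(T@c['tool_from_camera'])
print('pred handle top',proj(c,[*hp(-2.08),.1225]),'hub',proj(c,[*AX,.071]))
np.save('w1E.npy',c['extrinsics'])
p=c['pixels'].astype(int); r=(p[...,0]>60)&(p[...,1]<.35*p[...,0])&(p[...,2]<.4*p[...,0])
k,l,st,ce=cv2.connectedComponentsWithStats(r.astype('uint8'))
for i in range(1,k):
    if st[i,4]>50: print(st[i],ce[i],onz(c,*ce[i],.1225))
E
```

```text
2.55 [ 0.62482474 -0.14370914  0.20006208] [-3.14146193e+00  3.29111574e-04  1.95332718e+00]
[[-4.38845951e-05  9.50117739e-01  3.11891455e-01  7.89546537e-02]
 [ 9.99999956e-01  1.33518642e-04 -2.66034340e-04 -3.41774772e-04]
 [-2.94407269e-04  3.11891430e-01 -9.50117703e-01 -1.43673293e-01]
 [ 0.00000000e+00  0.00000000e+00  0.00000000e+00  1.00000000e+00]] 364.1112423335932 282.82274341068523 209.27566960487445
pred handle top (np.float64(284.19134936847405), np.float64(217.26224809954226)) hub (np.float64(196.3888484224046), np.float64(227.15301759271665))
[ 266  181   39   55 1687] [284.45287493 208.99525785] [ 0.62309847 -0.13740342  0.1225    ]
```

View pics/w1.png

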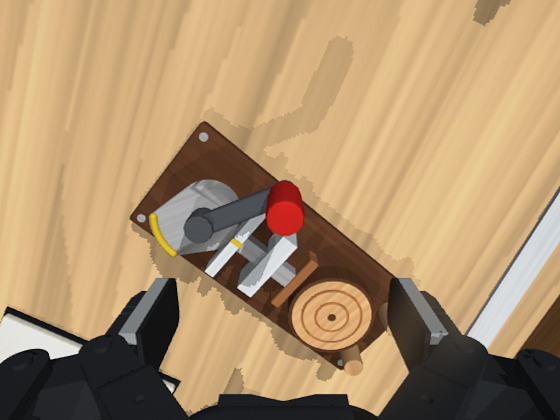

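The wrist view shows the red handle's top disc at about (285.5, 217), within 1–2 px of the prediction. The hub top is at about (198, 224), a few px from where I predicted it. I'll refine the axis.

```bash
python3 - <<'E'
import cv2
a=cv2.imread('pics/w1.png')[115:375,125:400];cv2.imwrite('pics/w1z.png',cv2.resize(a,None,fx=2.3,fy=2.3,interpolation=2))
E
```

```text
(no output)
```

View pics/w1z.png

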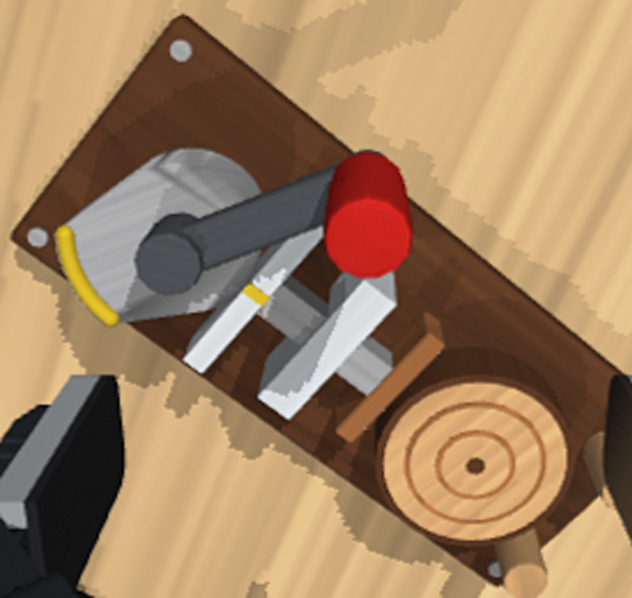

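```bash
python3 - <<'E'
from h import *
c=dict(fx=364.11,fy=364.11,cx=282.82,cy=209.28,extrinsics=np.load('w1E.npy'))
Z=lambda x,y:(125+(x+.5)/2.3-.5,115+(y+.5)/2.3-.5)
P={n:onz(c,*Z(*p),z)[:2] for n,p,z in [('handle',(367,239),.1225),('hub',(168,262),.071),('slice',(476,466),.04),('sc1',(181,50),.016),('sc2',(38,237),.016),('sc3',(496,570),.016),('mark',(256,295),.05)]}
for k,v in P.items(): print(k,v.round(4))
print(np.linalg.norm(P['handle']-P['hub']), np.degrees(np.arctan2(*(P['sc3']-P['sc2'])[::-1])))
E
```

```text
handle [ 0.6254 -0.1435]
hub [ 0.5713 -0.1943]
slice [ 0.7177 -0.248 ]
sc1 [ 0.5444 -0.1336]
sc2 [ 0.5131 -0.2288]
sc3 [ 0.7602 -0.3114]
mark [ 0.6047 -0.2042]
0.07423466955538449 -18.48336334863536
```

```bash
sed -i 's/^AX=.*/AX=np.array([.5708,-.1942]); PHI=np.radians(-18.3); ZT=.080/' h.py; python3 - <<'E'
from h import *
manip.line_to([.6252,-.143,.082],max_speed=.12)
s=manip.read_state();print(s['time'],s['tcp_pos'],s['force'])
manip.gripper_close(30)
s=manip.read_state();print(s['time'],s['tcp_pos'],s['force'],s['gripper_width'])
for th in(-1.95,-1.8,-1.65):
    manip.line_to([*hp(th),.082],max_speed=.06)
    s=manip.read_state();a=th+PHI;er=-np.array([np.cos(a),np.sin(a)]);et=np.array([-er[1],er[0]])
    print(th,s['time'].__round__(2),'Frad',er@s['force'][:2],'Ftan',et@s['force'][:2],s['force'][2],'rad',np.linalg.norm(s['tcp_pos'][:2]-AX))
c=capture('top');save(c,'t2.png');c=capture('side');save(c,'s2.png')
E
```

```text
3.7333 [ 0.62588481 -0.14321795  0.08280992] [-0.37959241  0.53911977 -0.12844728]
4.3083 [ 0.62565821 -0.14290486  0.08240061] [-0.27283241  1.24258876  2.19805322] 0.025249110832919048
-1.95 4.61 Frad 0.21556515749616056 Ftan 1.4896055737517897 5.341668804873406 rad 0.07503851699524777
-1.8 4.94 Frad -0.6344897774156212 Ftan 0.5698573861880145 5.487502101947688 rad 0.07491598539259414
-1.65 5.28 Frad -1.4200948633940542 Ftan 0.7258364645205697 7.424536841285393 rad 0.07485112285469547
```

View pics/s2.png

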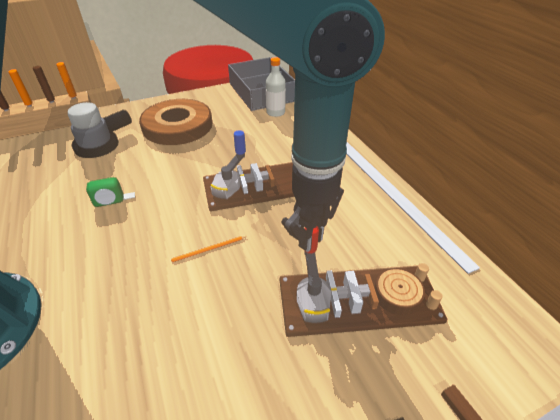

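The handle is gripped and following, as the crank arm has swung in the side view, and the forces are small. I'll carry on to the dwell while monitoring them.

```bash
python3 - <<'E'
from h import *
for th in np.linspace(-1.5,0,11):
    manip.line_to([*hp(th),.082],max_speed=.06)
    s=manip.read_state();a=th+PHI;er=-np.array([np.cos(a),np.sin(a)]);et=np.array([-er[1],er[0]])
    d=s['tcp_pos'][:2]-AX; ang=np.arctan2(-d[1],-d[0])-PHI
    print(th.round(2),round(s['time'],2),'Frad %.1f Ftan %.1f Fz %.1f'%(er@s['force'][:2],et@s['force'][:2],s['force'][2]),'rad %.4f th %.3f w %.4f'%(np.linalg.norm(d),ang,s['gripper_width']))
    if np.linalg.norm(s['force'])>25: print('STOP');break
c=capture('top');save(c,'t3.png');c=capture('side');save(c,'s3.png')
E
```

```text
-1.5 5.71 Frad -3.6 Ftan 1.5 Fz 7.1 rad 0.0747 th -1.472 w 0.0251
-1.35 6.04 Frad -4.5 Ftan -0.7 Fz 6.5 rad 0.0747 th -1.332 w 0.0249
-1.2 6.38 Frad -5.8 Ftan -3.5 Fz 2.7 rad 0.0745 th -1.201 w 0.0253
-1.05 6.71 Frad -5.2 Ftan -2.3 Fz 1.7 rad 0.0745 th -1.056 w 0.0253
-0.9 7.04 Frad -5.4 Ftan -4.4 Fz 1.6 rad 0.0744 th -0.909 w 0.0253
-0.75 7.38 Frad -4.8 Ftan -5.3 Fz 1.0 rad 0.0743 th -0.766 w 0.0251
-0.6 7.71 Frad -4.5 Ftan -5.6 Fz 0.3 rad 0.0743 th -0.620 w 0.0252
-0.45 8.04 Frad -5.4 Ftan -5.0 Fz 1.2 rad 0.0742 th -0.469 w 0.0253
-0.3 8.38 Frad -5.5 Ftan -5.4 Fz 0.7 rad 0.0743 th -0.318 w 0.0254
-0.15 8.71 Frad -4.9 Ftan -5.0 Fz 1.5 rad 0.0743 th -0.168 w 0.0253
0.0 9.04 Frad -5.2 Ftan -4.8 Fz 2.8 rad 0.0744 th -0.019 w 0.0251
```

View pics/s3.png

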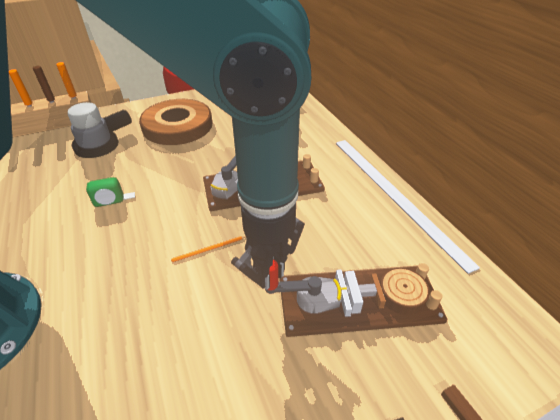

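The handle now points away from the follower, the yellow nose (about 340, 290) faces it, and the slice is against the dowels. I'll release and check.

```bash
python3 - <<'E'
from h import *
manip.gripper_open()
s=manip.read_state();print(s['time'],s['force'],s['gripper_width'])
p=s['tcp_pos'];manip.line_to([p[0],p[1],.24],max_speed=.12)
manip.movej([-1.459,.359,1.51,0,1.272,-.115])
s=manip.read_state();print(s['time'],s['force'])
t=capture('top');save(t,'t4.png');c=capture('side');save(c,'s4.png')
a=cv2.imread('pics/t4.png')[120:262,310:420];b=cv2.imread('pics/s4.png')[215:340,260:455]
a=cv2.convertScaleAbs(cv2.resize(a,None,fx=4,fy=4,interpolation=2),alpha=1.6);b=cv2.resize(b,None,fx=3,fy=3,interpolation=2)
cv2.imwrite('pics/z4.png',a);cv2.imwrite('pics/z5.png',b)
for im,n in((t,'top'),(c,'side')):
    q=im['pixels'].astype(int)
    for nm,m in (('red',(q[...,0]>70)&(q[...,1]<.35*q[...,0])&(q[...,2]<.4*q[...,0])),('blue',(q[...,2]>80)&(q[...,0]<.5*q[...,2])&(q[...,1]<.5*q[...,2]))):
        k,l,st,ce=cv2.connectedComponentsWithStats(m.astype('uint8'))
        print(n,nm,[(ce[i].round(1),st[i,4]) for i in range(1,k) if st[i,4]>30])
E
```

```text
9.7583 [ 1.26225095 -0.41805701  0.03401824] 0.08538990674390166
13.2167 [ 1.63687349 -0.95815781  0.10914105]
top red [(array([352.7, 247. ]), np.int32(106))]
top blue [(array([170.7, 206.1]), np.int32(45))]
side red [(array([204.3,  62.2]), np.int32(2114)), (array([269.9, 264.8]), np.int32(115))]
side blue []
```

View pics/z4.png

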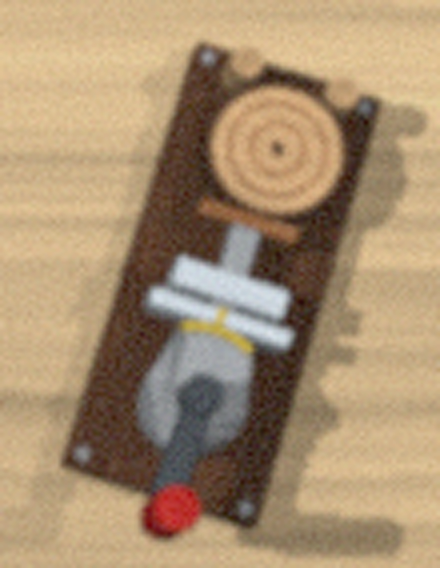

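View pics/z5.png

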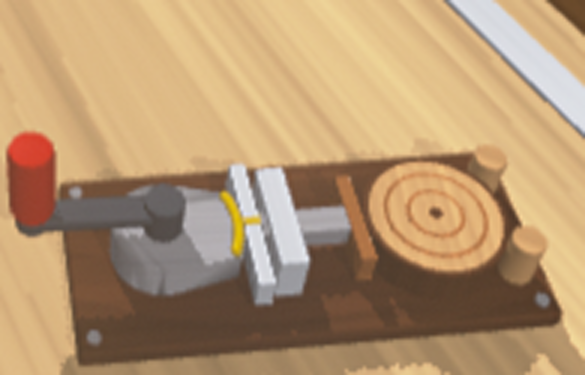

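The nose stripe is centred on the follower's index mark, at about (219, 325) in the top zoom, and the slice sits between the jaw and both dowels. I'll put numbers on both.

```bash
python3 - <<'E'
from h import *
t=capture('top');R=np.array([[np.cos(PHI),np.sin(PHI)],[-np.sin(PHI),np.cos(PHI)]])
Z=lambda x,y:(310+x/4-.375,120+y/4-.375)
for n,p,z in(('slice',(278,149),.04),('handle',(173,508),.1225)):
    d=R@(onz(t,*Z(*p),z)[:2]-AX); print(n,d.round(4), np.arctan2(-d[1],-d[0]).round(3))
p=cv2.imread('pics/top0.png').astype(int);q=cv2.imread('pics/t4.png').astype(int)
print('spare diff',abs(p-q)[140:265,165:245].mean(), 'ref',abs(p-q)[140:265,250:320].mean())
s=manip.read_state();print(s['time'])
job.finish_job()
E
```

```text
slice [ 0.1635 -0.0028] 3.124
handle [-0.075   0.0058] -0.078
spare diff 3.7409666666666666 ref 3.2735238095238097
13.3667
the job is handed in; nothing more can be done
```

I gripped the red handle and turned its crank counter-clockwise from about -2.07 rad to near 0. I then opened the gripper, moved the arm clear and handed the job in at about 13.4 s.

| Check after release | Measured | Wanted |
|---|---|---|
| Crank angle, top view | about -0.08 rad | -0.43 to +0.43 (dwell) |
| Slice centre, clamp frame | x = 163.5 mm, y = -2.8 mm | x = 164 mm, y = 0 |
| Force after each turning step | at most about 8–9 N | under 120 N at the wrist |

- **Follower:** the yellow nose stripe sits on the follower's index mark in both views. I did not measure follower travel directly.
- **Slice:** it looks snug between the jaw and both dowels. The -2.8 mm in y is at the edge of what the calibration (about 2 mm) and my hand-picked pixels can resolve.
- **Crank angle disagreement:** the arm's own position gave -0.02 rad just before release, and the top view gave -0.08 rad afterwards. Both are well inside the dwell.
- **Blue-handled clamp:** the arm was not sent near it. The top view of it differs from the start picture by about the level of camera noise (3.7 against 3.3 on plain bench). The side-view colour check for the blue handle found nothing, before or after, so only the top view confirms this.

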